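# Make the draw bench ready for the next pull

### The arm

A 7-joint arm with a two-finger parallel gripper is mounted at the origin on the work surface. World frame = base frame: x ahead of the robot, y to its left, z up, the work surface at z = 0. Lengths are in m, angles in rad, forces in N, time in s.
With the tool pointing down it reaches from about 0.4 to 0.875 m from the base axis. Payload 6.5 kg.
Tool frame: the origin (TCP) lies midway between the tips of the shut fingers; the grasp point (between the pads) lies 19 mm behind it; z points along the fingers, y is the line along which they close (so a half turn about z gives the same grasp; the last joint's range is limited). The gripper opens to 88 mm and grips with 3 to 60 N. Pads are 18 mm wide; open, the fingers measure 123 mm over their backs; the gripper's body (75 mm by 187 mm) begins 45 mm behind the grasp point.
Start: joints at [-1.278, 0.536, -0.004, 1.538, 0.003, 1.067, -0.071], TCP at [0.228, 0.609, 0.239] pointing down, gripper open.
Joint ranges: [-2.7, 2.7], [-0.37, 2.16], [-1.27, 1.26], [0.24, 2.4], [-1.31, 4.45], [0.19, 1.91], [-2.76, 2.76]. Speed limits (rad/s): [2.39, 2.39, 3.14, 3.14, 3.14, 3.14, 3.14].

### API

Orientations are given as [roll, pitch, yaw] about the fixed x, y, z axes, in that order (R = Rz(yaw) Ry(pitch) Rx(roll)).
In Python, from cell import env, capture, calibration, job gives the robot as it stands.
- The arm moves only by the tool carry_out, never from a script. Its argument "rows" is a list of rows, each an object with "dp": the shift along the tool's x, y, z in m, a list of three; "angular": the turn, a rotation vector about the tool's x, y, z in rad, a list of three; "hand": the opening, from 0 (shut) to 1 (fully open). A call has 1 to 10 rows; each row shifts and turns the commanded pose from where the row before left it, along the tool's axes as they then stand; what a row does not reach is not made up. A row lasts 1/8 s, in which the tool goes at most 62.5 mm and 10.7 degrees, less where a joint would pass 70% of its speed; a pose out of reach is approached as far as the arm can. A call is refused whole if a number of a shift passes 0.0625 or a number of a turn 0.188, either way. A call with a gripper value outside its range is refused whole. The fingers move at their own pace and stop on an object; the grip force is fixed at half the most. Time passes only in rows, so rows that do not move let the fingers close. It gives the time, the measured TCP pose, the force, the opening and the grip force at its end, in the units of the state.
- env.get_state(): the state, without advancing time (a new reading comes with each control period).
- capture(name): name is "scene" or "top" or "wrist"; returns (picture, depth): 384x512x3 uint8, blue, green, red; 384x512 float32, m along the optical axis (not along the pixel's ray), 0 where there is no reading.
- calibration(name): a dict with "vertical_fov" (degrees; the focal length in pixels is half the picture's height over the tangent of half this angle, whatever the lens; pixels are square), "cx", "cy" (the principal point, pixels), "dist" ([k1, k2, p1, p2, k3] as OpenCV has them; the pictures are not rectified), "cam_to_world" (4x4, takes a point from camera to world coordinates). Camera axes: x right, y down, z forward; pixel columns grow to the right and rows downward; lengths in m; the calibration is good to about 2 mm. A picture is of the moment at which its call begins: read the wrist's pose just before it. calibration takes no time and is no camera call; for the wrist camera it gives the pose at the moment of the call.
- job.sign_off(): hands the job in; it is judged then, once.
The state is a dict: "time": time; "qpos": joint angles; "joint_vel": joint speeds; "effort": joint torques, N m; "ee_pos": TCP position; "orientation": TCP orientation; "contact_force": force on the tool from outside, world axes, zero at the start; "ft_torque": the same for the moment, N m; "finger_gap": finger opening in m; "gripper_force": force on a finger pad.
Only numpy, scipy, OpenCV 4.12 (cv2) and the standard library are available. Lean on these libraries where they do the work, as an engineer would, in place of code of your own. Each camera call takes 0.05 s, during which the arm holds its last target. There are 200 camera calls.

### The job

Make the jeweller's draw bench ready: take the drawplate (the long bare steel plate with rows of holes) out of the wooden rack and slide it on edge down into the slot of the holder at the end of the draw bench until it sits on the sill, right way up. Then push the tong carriage along its rails towards the drawplate until it is fully home against its stop. Let go of everything and leave the scraper in the rack and the other things on the table where they are.

Things in the scene. Friction and masses are not known exactly. Their poses are not given: they have to be found in the camera images.
- drawplate: Bare steel plate 130 mm long (its x), 8 mm thick (y), 60 mm tall (z), 0.3 to 0.6 kg, two rows of dark holes on both faces (either may face either way). Origin: centre of its lower edge. Starts upright on edge in one slot of the rack, centred within 5 mm: lower edge 12 mm, top 72 mm above the table, lowest 26 mm inside the slot. Grip it across its thickness near the top, mid-length.
- rack: Fixed wooden slotted rack, 80 mm (x) by 112 mm (y) by 38 mm high; two slots along its x, open at both ends, 13 mm wide, at y = -25.5 and +25.5 mm, floor 12 mm above the table. Origin: centre of underside. One slot holds the drawplate, the other the scraper (which is which varies).
- scraper: Bystander, to be left alone: scraper standing in the other slot of the rack, 85 mm long, 6 mm steel blade with a 16 mm thick dark wooden grip along its top, top at 75 mm above the table. Origin: centre of its lower edge.
- holder_slot (a point): Slot centre, on the sill 50 mm above the table where the drawplate's lower edge must rest. x: along the slot; -y: along the bed to carriage and windlass; z up. The holder is a dark steel bracket; guides 28 mm long take the plate's ends, open for 88 mm between them. Slot 12.6 mm wide (y), 140 mm long (x); lips 86 mm high, flaring to 97 mm above the table. Seated, the plate's top is at 110 mm.
- carriage (a joint): Slide of the tong carriage on the bed rails: distance in m from its home stop (0 = fully home, jaws 11 mm from the drawplate). Starts 0.09 to 0.18, range 0 to 0.32. Friction about 2.5 N plus 6 N per m/s; no spring, it stays where left. Hard stop at 0.
- carriage_handle (a point): Centre of the top of the carriage's upright dark wooden grip: 50 mm wide (x, across the bed), 22 mm thick (y, along it), from 75 to 134 mm above the table. Axes as holder_slot. Push its rear face (11 mm to -y; the 96 mm wide aluminium block below ends 8 mm further back) towards +y, to the holder. Home, this point is 126 mm from the slot centre along the bed.
- drawbench: Draw bench: wooden bed 100 mm wide and 620 mm long fixed to the table, with two steel rails, the holder at one end and a windlass with four spokes (up to 200 mm high) at the other. Origin on the table right under the slot centre; bed runs 590 mm to its -y and 30 mm to its +y.
- tin: Bystander: pale green round tin with white cap, 72 mm across, 34 mm high. Origin: centre of underside.
- toolpot: Bystander: black pot 72 mm across, 95 mm high, with tools standing in it up to 165 mm. Origin: centre of underside.
- lid_small: Bystander: black plastic lid 48 mm across, 11 mm high. Origin: centre of underside.
- caliper: Bystander: steel vernier caliper lying flat, 190 mm long (its y), 9 mm high. Origin: middle of its beam's underside.
- benchblock: Bystander: square steel bench block 65 by 65 by 28 mm. Origin: centre of underside.
- hammer: Bystander: small hammer lying flat, 230 mm long along its x.
- screwdriver: Bystander: screwdriver lying flat, 190 mm long along its x.
Mind the look-alikes: they are no part of the job. Leave any yellow look-alike of the drawplate alone.

How it is judged:
On the way, in this order (a step that is already met when the one before it is completed fails the run):
1. the drawplate is seated in the holder slot while the carriage is still away from its stop (z of drawplate in the frame of holder_slot between -0.004 and 0.004 m and x of drawplate in the frame of holder_slot between -0.008 and 0.008 m and y of drawplate in the frame of holder_slot between -0.005 and 0.005 m and angle between drawplate's own z axis and vertical below 0.2 rad and angle between the x axis of drawplate and the x axis of holder_slot, either way round below 0.12 rad and value of joint carriage above 0.03 m), for 0.2 s.
2. the carriage is home against its stop (value of joint carriage below 0.005 m), for 0.2 s.
At the end, for the whole second after the job is handed in: Drawplate right way up in the holder slot, lower edge on the sill (4 mm in height, 8 mm along, 5 mm across, 0.2 rad of upright), at rest; carriage within 5 mm of its home stop; scraper still in the rack (moved less than 30 mm) (z of drawplate in the frame of holder_slot between -0.004 and 0.004 m and x of drawplate in the frame of holder_slot between -0.008 and 0.008 m and y of drawplate in the frame of holder_slot between -0.005 and 0.005 m and angle between drawplate's own z axis and vertical below 0.2 rad and angle between the x axis of drawplate and the x axis of holder_slot, either way round below 0.12 rad and value of joint carriage below 0.005 m and linear speed of drawplate below 0.02 m/s and distance of scraper from where it was at the start of the episode below 0.03 m); the robot touches nothing.
It fails at once if the scraper is moved by more than 30 mm (distance of scraper from where it was at the start of the episode above 0.03 m).
It fails at once if one of the other things on the table (tin, tool pot, lid, caliper, bench block, hammer, screwdriver) is moved by more than 30 mm (distance of any of tin, toolpot, lid_small, caliper, benchblock, hammer, screwdriver from where it was at the start of the episode above 0.03 m).
It also fails if it takes over 61 s, if anything falls off the work surface, if the arm or the gripper's body presses on something with over 40 N, if the wrist force passes 120 N, or if a joint passes its speed limit or range.

## Working session

There is one attempt and no reset: what is moved stays moved. The work goes in short steps, Python scripts to look and compute and a tool call to move; the robot and the scene stay as the last step left them, time stands still between calls to the robot, and variables do not carry over. Pictures are saved under pics/ and viewed, at most 10 in all, crops included, and the job is handed in when it is done.

Besides the shell and the picture viewer there is one more tool, called after "Request:" as name(argument=value, ...) on one line, values as JSON. carry_out: Moves the arm, as the interface text tells. Its arguments: {"type":"object","properties":{"rows":{"type":"array","items":{"type":"object","properties":{"dp":{"type":"array","items":{"type":"number"}},"angular":{"type":"array","items":{"type":"number"}},"hand":{"type":"number"}}}}},"required":["rows"]}

```bash
ls; mkdir -p pics
cat > h.py <<'E'
import numpy as np, cv2
from cell import env, capture, calibration, job
def K(c,h=384):
    f=h/2/np.tan(np.radians(c["vertical_fov"])/2)
    return np.array([[f,0,c["cx"]],[0,f,c["cy"]],[0,0,1.]])
def rays(c,px):
    p=cv2.undistortPoints(np.array(px,float).reshape(-1,1,2),K(c),np.array(c["dist"],float)).reshape(-1,2)
    return np.c_[p,np.ones(len(p))]
def plane(c,px,z):
    T=np.array(c["cam_to_world"]); d=rays(c,px)@T[:3,:3].T; o=T[:3,3]
    return o+d*((z-o[2])/d[:,2])[:,None]
def cloud(c,D):
    v,u=np.mgrid[:D.shape[0],:D.shape[1]]
    T=np.array(c["cam_to_world"])
    P=rays(c,np.c_[u.ravel(),v.ravel()])*D.ravel()[:,None]
    return (P@T[:3,:3].T+T[:3,3]).reshape(*D.shape,3)
E
python3 - <<'E'
from h import *
ims=[]
for n in("scene","top"):
    c=calibration(n);im,D=capture(n);np.savez(f"{n}.npz",im=im,D=D);cv2.imwrite(f"pics/{n}.png",cv2.resize(im,(768,576)))
    print(n,np.array(c["cam_to_world"]).round(3).tolist(),c["vertical_fov"],c["dist"])
print(env.get_state())
E
```

```text
pics
scene [[-0.29, 0.774, -0.563, 1.363], [0.957, 0.231, -0.175, 0.369], [-0.005, -0.59, -0.808, 1.249], [0.0, 0.0, 0.0, 1.0]] 45.76147079769425 [-0.10094362  0.          0.          0.          0.        ]
top [[-0.088, -0.974, 0.21, 0.358], [-0.996, 0.084, -0.026, 0.138], [0.008, -0.212, -0.977, 1.141], [0.0, 0.0, 0.0, 1.0]] 49.99042385358683 [0.04388483 0.         0.         0.         0.        ]
{'time': 0.1, 'qpos': array([-1.27818595,  0.53707941, -0.00444432,  1.53872722,  0.00258556,
        1.06730664, -0.07119351]), 'joint_vel': array([ 0.00075384, -0.00083654,  0.00085369, -0.0022495 ,  0.00139057,
        0.00021029, -0.00079113]), 'effort': array([ 1.97809553e-03, -5.72072661e+01,  9.93421488e-01, -2.52230287e+01,
       -5.62290545e-02,  1.34589206e-02,  6.31007242e-05]), 'ee_pos': array([0.22807054, 0.60810307, 0.23795213]), 'orientation': array([-3.14008087e+00,  9.67604480e-05,  2.78285837e+00]), 'contact_force': array([-0.01233439, -0.06284335, -0.70650165]), 'ft_torque': array([-0.04358511,  0.01961553, -0.00127899]), 'gripper_force': 0.0, 'finger_gap': 0.08804861246242253}
```

View pics/top.png

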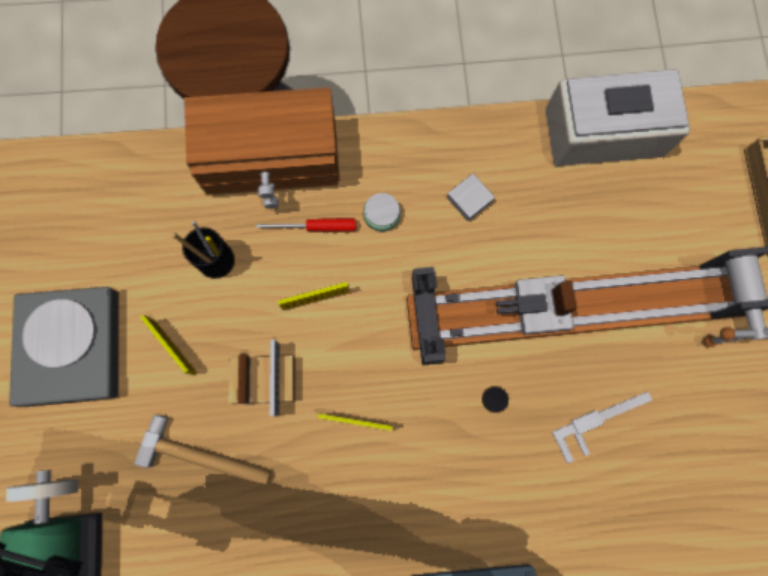

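View pics/scene.png

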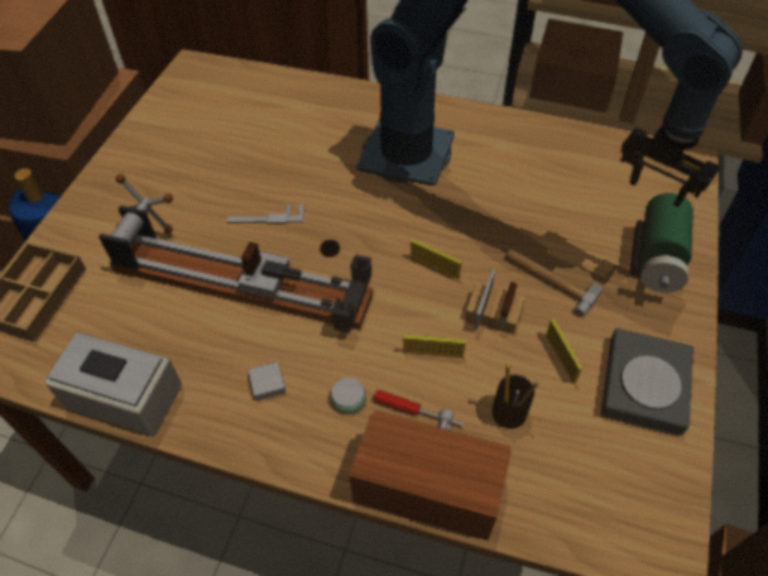

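The top view (768 px wide) shows the drawplate at (275,377) in the rack and the scraper at (243,378). The holder is at (427,316) and the carriage grip at (566,297). I'll measure these with masks and depth.

Run:
```python
from h import *
c=calibration("top");d=np.load("top.npz");im,D=d["im"],d["D"];P=cloud(c,D)
hsv=cv2.cvtColor(im,cv2.COLOR_BGR2HSV)
def roi(x0,y0,x1,y1):
    m=np.zeros(D.shape,bool);m[int(y0/1.5):int(y1/1.5),int(x0/1.5):int(x1/1.5)]=1;return m
def rep(n,m,z):
    px=np.argwhere(m)[:,::-1].astype(np.float32)
    W=plane(c,px,z).astype(np.float32); r=cv2.minAreaRect(W[:,:2]*1000)
    b=cv2.boxPoints(r); Q=P[m]
    print(n,len(px),"rect c",np.round(r[0],1),"size",np.round(r[1],1),"corners",b.round(0).tolist(),"z med",np.median(Q[:,2]).round(4),"xy med",np.median(Q[:,:2],0).round(4))
    w=W[:,:2]-W[:,:2].mean(0);u,s,v=np.linalg.svd(w,full_matrices=False);print("   dir",v[0],np.degrees(np.arctan2(v[0,1],v[0,0])))
rep("plate",roi(262,330,292,425)&(hsv[...,1]<70)&(P[...,2]>.05),.072)
rep("plate z>.06",roi(262,330,292,425)&(P[...,2]>.064),.072)
rep("scraper",roi(225,340,258,415)&(P[...,2]>.064),.075)
rep("holder z>.08",roi(400,255,455,375)&(P[...,2]>.080),.097)
rep("rack",roi(220,330,305,420)&(abs(P[...,2]-.038)<.006),.038)
rep("handle",roi(545,265,585,325)&(P[...,2]>.12),.134)
# bed: z histogram; rails
m=roi(400,240,720,370)&(P[...,2]>.008)&(P[...,2]<.07)
rep("bed",m,.03)
for n,(a) in {"tin":(360,190,405,232),"pot":(170,215,240,280),"yel1":(275,280,355,310),"yel2":(315,405,400,435),"lid":(478,383,512,415)}.items():
    Q=P[roi(*a)&(P[...,2]>.006)];print(n,Q.min(0).round(3),Q.max(0).round(3))
```

```text
plate 249 rect c [457.3 305.6] size [ 10.4 128. ] corners [[393.0, 304.0], [521.0, 297.0], [521.0, 308.0], [394.0, 314.0]] z med 0.0709 xy med [0.4542 0.3059]
   dir [-0.9987915  0.0491483] 177.18288
plate z>.06 205 rect c [455.4 302.9] size [ 31.  129.9] corners [[389.0, 299.0], [517.0, 276.0], [522.0, 306.0], [394.0, 330.0]] z med 0.0716 xy med [0.4536 0.3066]
   dir [-0.99841446  0.05629053] 176.77309
scraper 230 rect c [470.4 361.6] size [106.4  41. ] corners [[416.0, 380.0], [418.0, 339.0], [524.0, 343.0], [523.0, 384.0]] z med 0.0742 xy med [0.4583 0.3559]
   dir [-0.99905103  0.04355477] 177.5037
holder z>.08 382 rect c [538.3  26.5] size [ 84.5 185.4] corners [[438.0, 7.0], [619.0, -36.0], [638.0, 46.0], [458.0, 89.0]] z med 0.0947 xy med [0.4932 0.0303]
   dir [-0.9999847  -0.00553841] -179.68266
rack 919 rect c [458.8 333. ] size [112.7 126.3] corners [[393.0, 280.0], [519.0, 273.0], [525.0, 386.0], [399.0, 393.0]] z med 0.0379 xy med [0.4568 0.3283]
   dir [0.03693829 0.9993175 ] 87.88311
handle 201 rect c [ 546.8 -197.2] size [36.1 64.1] corners [[511.0, -203.0], [571.0, -225.0], [583.0, -191.0], [523.0, -169.0]] z med 0.1335 xy med [ 0.5421 -0.1965]
   dir [-0.9977898   0.06644946] 176.18991
bed 6439 rect c [ 555.8 -226.2] size [577.3 216.4] corners [[435.0, -510.0], [651.0, -520.0], [677.0, 57.0], [461.0, 67.0]] z med 0.0324 xy med [ 0.5401 -0.2717]
   dir [-0.00771086  0.99997026] 90.4418
tin [0.358 0.058 0.006] [0.789 0.138 1.141]
pot [0.358 0.138 0.006] [0.73  0.492 1.141]
yel1 [0.358 0.138 0.006] [0.615 0.293 1.141]
yel2 [0.351 0.103 0.007] [0.39  0.236 1.141]
lid [ 0.358 -0.109  0.006] [0.414 0.138 1.141]
```

Request:
carry_out(rows=[{"angular": [0,0,-0.156],"dp": [0,0,0],"hand": 0.36},{"angular": [0,0,-0.156],"dp": [0,0,0],"hand": 0.36},{"dp": [-0.03,-0.036,0],"angular": [0,0,0],"hand": 0.36},{"dp": [-0.03,-0.036,0],"angular": [0,0,0],"hand": 0.36},{"dp": [-0.03,-0.036,0],"angular": [0,0,0],"hand": 0.36},{"dp": [-0.03,-0.036,0],"angular": [0,0,0],"hand": 0.36},{"dp": [-0.03,-0.036,0],"angular": [0,0,0],"hand": 0.36},{"dp": [-0.03,-0.036,0],"angular": [0,0,0],"hand": 0.36},{"dp": [-0.03,-0.036,0],"angular": [0,0,0],"hand": 0.36},{"dp": [-0.03,-0.036,0],"angular": [0,0,0],"hand": 0.36}])

```text
time: 1.35
ee_pos: [0.4551, 0.3083, 0.2385]
orientation: [-3.141, -0.0, 3.095]
contact_force: [0.4, 0.3, -0.6]
finger_gap: 0.0319
gripper_force: 0.0
```

Run:
```python
from h import *
s=env.get_state();print(s["time"],s["ee_pos"],s["orientation"],s["finger_gap"])
c=calibration("wrist");im,D=capture("wrist");np.savez("w1.npz",im=im,D=D,**{k:np.array(v) for k,v in c.items()});cv2.imwrite("pics/w1.png",im)
print(np.array(c["cam_to_world"]).round(3).tolist(),c["vertical_fov"],c["dist"])
```

```text
1.35 [0.45510659 0.30825447 0.23850636] [-3.14129850e+00 -3.10727576e-04  3.09492651e+00] 0.03185663628012083
[[0.046, 0.953, 0.299, 0.377], [0.999, -0.044, -0.014, 0.31], [0.0, 0.3, -0.954, 0.386], [0.0, 0.0, 0.0, 1.0]] 67.4730137222564 [0.00804257 0.         0.         0.         0.        ]
```

View pics/w1.png

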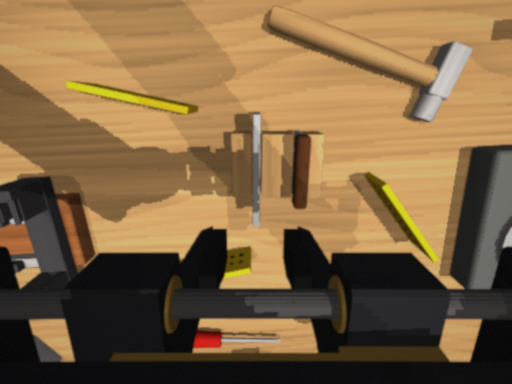

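The wrist view shows the steel plate from (257,113) to (255,226), the scraper grip at (301,170) and the holder on the left at (45,225).

Run:
```python
from h import *
c=dict(np.load("w1.npz"));im,D=c["im"],c["D"];P=cloud(c,D);ok=D>0
u=np.arange(512)[None]*np.ones((384,1));v=np.arange(384)[:,None]*np.ones((1,512))
m=ok&(u>235)&(u<280)&(v<235)&(v>95)&(P[...,2]>.065)&(P[...,2]<.085)
px=np.argwhere(m)[:,::-1]; W=plane(c,px,.072);Q=P[m]
print(len(px),"z",np.median(Q[:,2]));r=cv2.minAreaRect((W[:,:2]*1000).astype(np.float32));print(r, cv2.boxPoints(r).round(0).tolist())
rows=np.array([W[px[:,1]==y,:2].mean(0) for y in np.unique(px[:,1])])
f=np.polyfit(rows[:,0],rows[:,1],1);print("slope deg",np.degrees(np.arctan(f[0])),"x range",rows[[0,-1],0],"y at mid",np.polyval(f,rows[[0,-1],0].mean()), np.polyval(f,.4555))
m=ok&(u>285)&(u<320)&(v<220)&(v>120)&(P[...,2]>.065)
print("scraper",np.median(P[m],0))
# holder
d=np.load("top.npz");c=calibration("top");P=cloud(c,d["D"]);ok=d["D"]>0
yy,xx=np.mgrid[:384,:512]
m=ok&(xx>265)&(xx<305)&(yy>170)&(yy<250)&(P[...,2]>.06)&(P[...,2]<.11)
Q=P[m];r=cv2.minAreaRect((Q[:,:2]*1000).astype(np.float32));print("holder",r,cv2.boxPoints(r).round(0).tolist(),np.percentile(Q[:,2],[5,50,95]))
# bed: wood pixels at bed height
hsv=cv2.cvtColor(d["im"],cv2.COLOR_BGR2HSV)
m=ok&(xx>265)&(xx<480)&(yy>160)&(yy<245)&(P[...,2]>.1)&(P[...,2]<.15)
Q=P[m];r=cv2.minAreaRect((Q[:,:2]*1000).astype(np.float32));print("handle",len(Q),r)
m=ok&(xx>300)&(xx<470)&(yy>165)&(yy<240)&(hsv[...,1]<70)&(P[...,2]>.02)
cm=m.astype(np.uint8)*255;L=cv2.HoughLinesP(cm,1,np.pi/720,40,minLineLength=50,maxLineGap=20)
for l in L[:8,0]:
    W=plane(c,l.reshape(2,2),np.median(P[m][:,2]));print(l,W.round(3).tolist())
```

```text
790 z 0.07311969215263461
((457.0074462890625, 307.9842834472656), (7.953202247619629, 129.29457092285156), 86.56204986572266) [[392.0, 308.0], [521.0, 300.0], [522.0, 308.0], [393.0, 316.0]]
slope deg -3.2597899685252045 x range [0.39247146 0.52148578] y at mid 0.30785674957961773 0.307940964957402
scraper [0.4556638  0.35793994 0.07568371]
holder ((540.3011474609375, 14.736806869506836), (164.569091796875, 70.02642059326172), 0.9662390947341919) [[457.0, 48.0], [459.0, -22.0], [623.0, -19.0], [622.0, 51.0]] [0.06241731 0.09359671 0.09868806]
handle 260 ((517.2020874023438, -74.674072265625), (261.7024230957031, 144.8669891357422), 80.4422607421875)
[306 224 469 203] [[0.501, -0.024, 0.049], [0.521, -0.465, 0.049]]
[301 201 469 181] [[0.565, -0.018, 0.049], [0.581, -0.477, 0.049]]
[303 200 469 179] [[0.567, -0.023, 0.049], [0.586, -0.478, 0.049]]
[317 200 469 183] [[0.564, -0.061, 0.049], [0.575, -0.476, 0.049]]
[321 223 469 204] [[0.5, -0.064, 0.049], [0.518, -0.464, 0.049]]
[301 222 464 203] [[0.508, -0.011, 0.049], [0.522, -0.452, 0.049]]
[349 220 469 206] [[0.502, -0.14, 0.049], [0.513, -0.463, 0.049]]
[301 199 413 185] [[0.57, -0.018, 0.049], [0.583, -0.325, 0.049]]
```

Request:
carry_out(rows=[{"dp": [-0.002,0,0.04],"angular": [0,0,0.01],"hand": 0.36},{"dp": [0,0,0.045],"angular": [0,0,0],"hand": 0.36},{"dp": [0,0,0.045],"angular": [0,0,0],"hand": 0.36},{"dp": [0,0,0.04],"angular": [0,0,0],"hand": 0.36},{"dp": [0,0,0.024],"angular": [0,0,0],"hand": 0.36},{"dp": [0,0,0],"angular": [0,0,0],"hand": 0.36},{"dp": [0,0,0],"angular": [0,0,0],"hand": 0},{"dp": [0,0,0],"angular": [0,0,0],"hand": 0},{"dp": [0,0,0],"angular": [0,0,0],"hand": 0}])

```text
time: 2.52
ee_pos: [0.4571, 0.31, 0.0458]
orientation: [3.14, 0.001, 3.085]
contact_force: [-0.1, 0.3, 3.5]
finger_gap: 0.0077
gripper_force: 30.0
```

Request:
carry_out(rows=[{"dp": [0,0,-0.02],"angular": [0,0,0],"hand": 0},{"dp": [0,0,-0.045],"angular": [0,0,0],"hand": 0},{"dp": [0,0,-0.06],"angular": [0,0,0],"hand": 0},{"dp": [0,0,-0.06],"angular": [0,0,0],"hand": 0},{"dp": [-0.023,-0.049,0],"angular": [0,0,0],"hand": 0},{"dp": [-0.023,-0.049,0],"angular": [0,0,0],"hand": 0},{"dp": [-0.023,-0.049,0],"angular": [0,0,0],"hand": 0},{"dp": [-0.023,-0.049,0],"angular": [0,0,0],"hand": 0},{"dp": [0,0,0],"angular": [0,0,-0.095],"hand": 0},{"dp": [0,0,0],"angular": [0,0,0],"hand": 0}])

```text
time: 3.78
ee_pos: [0.5368, 0.1083, 0.2295]
orientation: [3.141, -0.001, -3.105]
contact_force: [0.5, 0.3, -3.7]
finger_gap: 0.0079
gripper_force: 30.0
```

Run:
```python
from h import *
s=env.get_state();print(s["time"],s["ee_pos"],s["orientation"],s["finger_gap"])
c=calibration("wrist");im,D=capture("wrist");np.savez("w2.npz",im=im,D=D,**{k:np.array(v) for k,v in c.items()});cv2.imwrite("pics/w2.png",cv2.resize(im,(768,576)))
```

```text
3.775 [0.53676359 0.108273   0.22952076] [ 3.14136480e+00 -8.92318542e-04 -3.10511950e+00] 0.00791738070907853
```

View pics/w2.png

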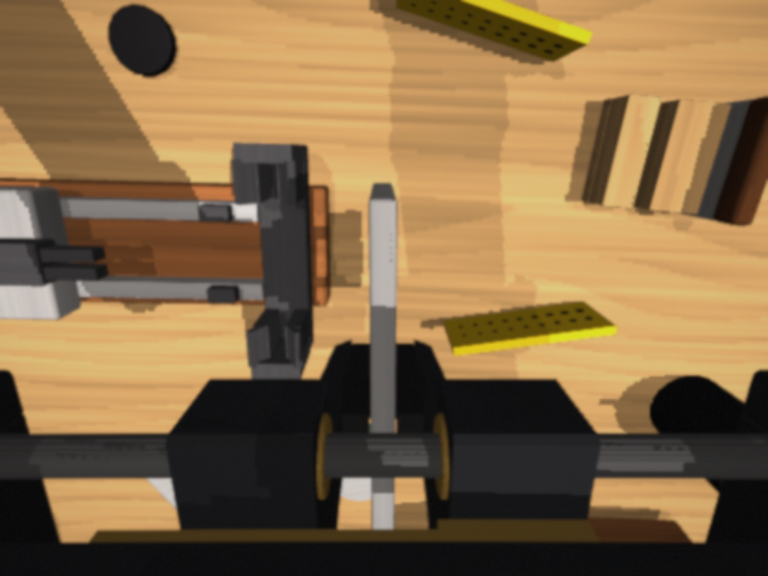

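The held plate runs up the middle of the view (383,185). The holder is on the left between (233,145) and (310,380), and its near guide at (270,170) is fully visible. I'll profile it from depth.

Run:
```python
from h import *
c=dict(np.load("w2.npz"));im,D=c["im"],c["D"];P=cloud(c,D)
m=(D>0)&(P[...,2]>.015)&(P[...,0]<.66)&(P[...,0]>.4)&(P[...,1]<.085)&(P[...,1]>-.06);yy,xx=np.mgrid[:384,:512];m&=(xx<222)&(yy<250)
x0,y0,s=.42,-.06,.0005
H=np.full((440,290),np.nan)
Q=P[m];o=np.argsort(Q[:,2]);Q=Q[o];C=im[m][o]
i=((Q[:,0]-x0)/s).astype(int);j=((Q[:,1]-y0)/s).astype(int);k=(i>=0)&(i<440)&(j>=0)&(j<290)
V=np.zeros((440,290),np.uint8)
for a in(-1,0,1):
  for b in(-1,0,1): 
    ii=np.clip(i[k]+a,0,439);jj=np.clip(j[k]+b,0,289);V[ii,jj]=np.clip(Q[k,2]/.11*255,0,255)
cc=cv2.applyColorMap(V,cv2.COLORMAP_JET)
cr=cv2.resize(im[85:265,130:230],(330,594),interpolation=cv2.INTER_CUBIC);cr=cv2.convertScaleAbs(cr,alpha=2.0,beta=20)
out=np.zeros((594,640,3),np.uint8);out[:440,:290]=cc;out[:,300:630]=cr
cv2.imwrite("pics/w2h.png",out)
q=P[m&(P[...,2]>.09)];print("z>.09",len(q),q.min(0),q.max(0))
for xa in np.arange(.455,.63,.01):
    q=P[m&(abs(P[...,0]-xa)<.004)];y=q[:,1]
    print(round(xa,3)," ".join(f"{int(1000*np.median(q[(y>=b)&(y<b+.004),2])) if ((y>=b)&(y<b+.004)).sum()>1 else -1:3d}" for b in np.arange(-.02,.072,.004)))
```

```text
z>.09 1927 [0.45794326 0.00939611 0.09000628] [0.61933843 0.05093577 0.29802847]
0.455  -1  -1  -1  -1  -1  -1  -1  96  -1  -1  -1  -1  96  96  96  96  85  -1  -1  -1  -1  -1  -1
0.465  -1  -1  -1  -1  -1  -1  -1  95  96  96  96  96  96  96  96  96  80  -1  -1  -1  -1  -1  -1
0.475  -1  -1  -1  -1  -1  -1  -1  97  97  93  79  51  -1  87  89  95  72  97  -1  -1  -1  -1  -1
0.485  -1  -1  -1  -1  -1  -1  -1  97  97  93  78  51  -1  -1  88  94  70  96  -1  -1  -1  -1  -1
0.495  31  30  32  -1  -1  -1  -1  96  98  93  76  50  -1  -1  88  94  64  31  30  30  -1  -1  -1
0.505  57  58  56  47  47  47  47  46  51  51  50  52  51  50  51  51  50  31  31  30  -1  -1  -1
0.515  59  58  58  47  47  46  47  46  51  51  51  51  51  51  51  51  50  32  31  30  15  -1  -1
0.525  31  31  31  31  31  31  31  -1  50  50  51  50  51  51  51  51  50  32  31  30  25  -1  -1
0.535  31  31  31  31  31  30  31  -1  50  51  51  51  50  51  50  51  51  32  31  30  22  -1  -1
0.545  31  31  31  31  31  31  31  -1  51  51  51  51  51  50  51  51  51  31  31  31  23  -1  -1
0.555  31  31  31  31  31  31  31  -1  50  51  51  51  51  50  51  51  51  33  31  30  24  -1  -1
0.565  41  44  43  41  37  37  38  46  50  51  51  51  50  50  51  51  51  36  31  30  25  -1  -1
0.575  59  59  59  49  47  46  46  46  51  51  51  51  51  51  50  51  51  37  31  30  28  -1  -1
0.585  -1  30  31  30  30  31  30  -1  78  81  77  64  51  51  68  72  80  58  30  31  27  -1  -1
0.595  -1  -1  -1  -1  -1  -1  -1  -1  98  95  90  66  51  50  87  92  97  71  -1  -1  -1  -1  -1
0.605  -1  -1  -1  -1  -1  -1  -1  -1  97  95  90  69  51  -1  87  91  97  69  -1  -1  -1  -1  -1
0.615  -1  -1  -1  -1  -1  -1  -1  -1  96  96  95  95  96  96  96  96  95  70  -1  -1  -1  -1  -1
0.625  -1  -1  -1  -1  -1  -1  -1  -1  -1  -1  -1  -1  -1  -1  -1  -1  -1  68  -1  -1  -1  -1  -1
```

View pics/w2h.png

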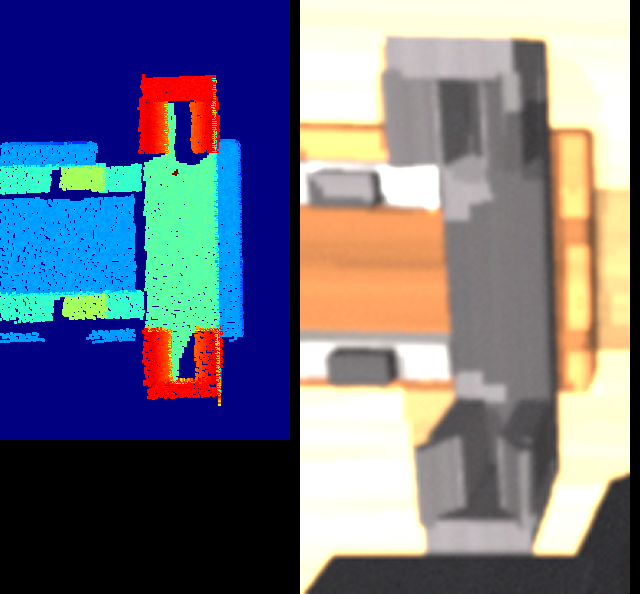

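The height map shows both guides clearly: near x 0.457–0.498, far x 0.584–0.619, with the sill at about z = 0.051. I'll fit the slot pose and the held plate's position in the hand.

Run:
```python
from h import *
c=dict(np.load("w2.npz"));im,D=c["im"],c["D"];P=cloud(c,D);yy,xx=np.mgrid[:384,:512]
b=(D>0)&(xx<215)&(yy<250)&(P[...,1]<.06)&(P[...,1]>0)
m=b&(abs(P[...,2]-.0965)<.0035)
cen=[]
for lo,hi in((.44,.51),(.57,.64)):
    q=P[m&(P[...,0]>lo)&(P[...,0]<hi)];r=cv2.minAreaRect((q[:,:2]*1000).astype(np.float32));print(r,len(q))
    y=[];
    for xa in np.arange(lo,hi,.003):
        t=q[abs(q[:,0]-xa)<.002,1]
        if len(t)>8:y.append((xa,np.percentile(t,3),np.percentile(t,97)))
    y=np.array(y).round(4);print(y.tolist());cen.append([y[:,0].mean(),y[:,1:].mean()])
print("centres",cen)
(a,bb)=cen;print("deg",np.degrees(np.arctan2(bb[1]-a[1],bb[0]-a[0])))
for n,k in(("end walls near",(.44,.51)),("far",(.57,.64))):
    q=P[m&(P[...,0]>k[0])&(P[...,0]<k[1])];print(n,np.percentile(q[:,0],[.5,99.5]))
# inner slot wall: end-wall inner x and slot sides from sill pixels
q=P[b&(abs(P[...,2]-.051)<.002)];print("sill x",np.percentile(q[:,0],[.2,99.8]),"sill y edges", np.percentile(q[(q[:,0]>.51)&(q[:,0]<.57),1],[1,99]))
# plate in hand
s=[.53676,.10827,.2295]
m=(D>0)&(xx>235)&(xx<275)&(yy<200)&(P[...,2]>.15)&(P[...,2]<.3)
q=P[m];print("plate",np.percentile(q[:,0],[.5,1,50]),"top y",np.median(q[q[:,2]>.25],0),"zr",np.percentile(q[:,2],[1,99]))
t=q[q[:,2]>np.percentile(q[:,2],97)-.004];f=np.polyfit(t[:,0],t[:,1],1);print("top edge n",len(t),np.degrees(np.arctan(f[0])),"x",t[:,0].min(),t[:,0].max(),"y mean",t[:,1].mean(),"z",np.median(t[:,2]), "y at tcp x",np.polyval(f,s[0]))
# carriage / rails
m=(D>0)&(xx<100)&(P[...,2]>.02)&(P[...,1]<-.03)
```

```text
((477.24249267578125, 29.283580780029297), (39.789833068847656, 38.5134391784668), 89.86077117919922) 1020
[[0.458, 0.012, 0.0469], [0.461, 0.0126, 0.0469], [0.464, 0.0121, 0.0465], [0.467, 0.0128, 0.0466], [0.47, 0.0114, 0.0478], [0.473, 0.0102, 0.0484], [0.476, 0.0108, 0.0483], [0.479, 0.011, 0.0491], [0.482, 0.0104, 0.0489], [0.485, 0.0105, 0.0489], [0.488, 0.0112, 0.0489], [0.491, 0.0107, 0.0489], [0.494, 0.0105, 0.0487], [0.497, 0.0104, 0.0484]]
((601.5255737304688, 31.425283432006836), (35.19705581665039, 39.445682525634766), 0.8392013907432556) 634
[[0.585, 0.0125, 0.0508], [0.588, 0.0126, 0.0506], [0.591, 0.0128, 0.0505], [0.594, 0.0125, 0.0505], [0.597, 0.0122, 0.0505], [0.6, 0.0127, 0.0504], [0.603, 0.0131, 0.05], [0.606, 0.0128, 0.0503], [0.609, 0.0135, 0.0502], [0.612, 0.0139, 0.049], [0.615, 0.0153, 0.0491], [0.618, 0.0151, 0.0495]]
centres [[np.float64(0.47750000000000004), np.float64(0.029635714285714283)], [np.float64(0.6015), np.float64(0.031683333333333334)]]
deg 0.9460424805090972
end walls near [0.45846524 0.49623722]
far [0.58407329 0.6186461 ]
sill x [0.4650378  0.61016753] sill y edges [0.01327092 0.04809008]
plate [0.47186117 0.47187705 0.48366561] top y [0.48524422 0.10494915 0.25688999] zr [0.20708782 0.25831965]
top edge n 1242 1.7500474305610179 x 0.47188851955289896 0.5012892216652953 y mean 0.10494981693744897 z 0.25690451786498447 y at tcp x 0.10650588246533048
```

Request:
carry_out(rows=[{"dp": [0.001,-0.038,0],"angular": [0,0,0.008],"hand": 0},{"dp": [0,-0.038,0],"angular": [0,0,0],"hand": 0},{"dp": [0,0,0.04],"angular": [0,0,0],"hand": 0},{"dp": [0,0,0.045],"angular": [0,0,0],"hand": 0},{"dp": [0,0,0],"angular": [0,0,0],"hand": 0}])

```text
time: 4.45
ee_pos: [0.5358, 0.0336, 0.1421]
orientation: [-3.141, -0.007, -3.111]
contact_force: [-0.3, -0.2, -3.6]
finger_gap: 0.0077
gripper_force: 30.0
```

Run:
```python
from h import *
s=env.get_state();print(s["time"],s["ee_pos"],s["orientation"],s["finger_gap"],s["contact_force"])
c=calibration("wrist");im,D=capture("wrist");np.savez("w3.npz",im=im,D=D,**{k:np.array(v) for k,v in c.items()})
P=cloud(c,D);yy,xx=np.mgrid[:384,:512];ok=(D>0)&(P[...,1]>0)&(P[...,1]<.07)
t=P[ok&(P[...,2]>.15)&(P[...,2]<.18)&(P[...,0]<.52)&(yy<230)];print("plate top",len(t),t.min(0),np.median(t,0),np.degrees(np.arctan(np.polyfit(t[:,0],t[:,1],1)[0])))
g=P[ok&(abs(P[...,2]-.0965)<.0035)&(P[...,0]<.51)&(yy<230)];print("guide",len(g),np.percentile(g,[1,99],axis=0))
for xa in (.46,.465,.475,.48,.485,.49,.495):
    q=P[ok&(abs(P[...,0]-xa)<.003)&(yy<230)];y=q[:,1]
    print(xa," ".join(f"{int(1000*np.median(q[(y>=b)&(y<b+.003),2])) if ((y>=b)&(y<b+.003)).sum()>1 else -1:3d}" for b in np.arange(.006,.06,.003)))
cv2.imwrite("pics/w3.png",cv2.resize(cv2.convertScaleAbs(im[20:260,120:400],alpha=1.8,beta=15),(700,600)))
```

```text
4.45 [0.53576194 0.03358068 0.14210224] [-3.14120039 -0.00731879 -3.11079988] 0.007663361863344339 [-0.26282676 -0.19647223 -3.63290835]
plate top 1845 [0.47094328 0.026166   0.15018716] [0.49062163 0.03073286 0.16974289] 1.6025526545815973
guide 2084 [[0.45856262 0.0100526  0.09319628]
 [0.49565248 0.04886538 0.09952384]]
0.46   1  95  96  96  96  95  96  96  96  96  96  96  96  96   0   1   1   1
0.465  -1  96  96  96  95  96  96  96  96  96  96  96  96  96  -1  -1   1   1
0.475  -1  96  98  95  90  87 168 169 169 169  88  92  97  98  96  -1  -1   1
0.48  -1  97  98  95  90  87 169 169 170 169  88  92  97  98  97  -1  -1   0
0.485  -1  96  98  95  90  87 169 169 169 169  89  92  97  98  96  -1  -1   1
0.49  -1  97  98  95  91  87 169 169 169 169  89  92  96  98  96  -1  30   2
0.495  -1  97  98  95  91  87  -1 169 169 169  88  92  97  98  97  -1  31  30
```

View pics/w3.png

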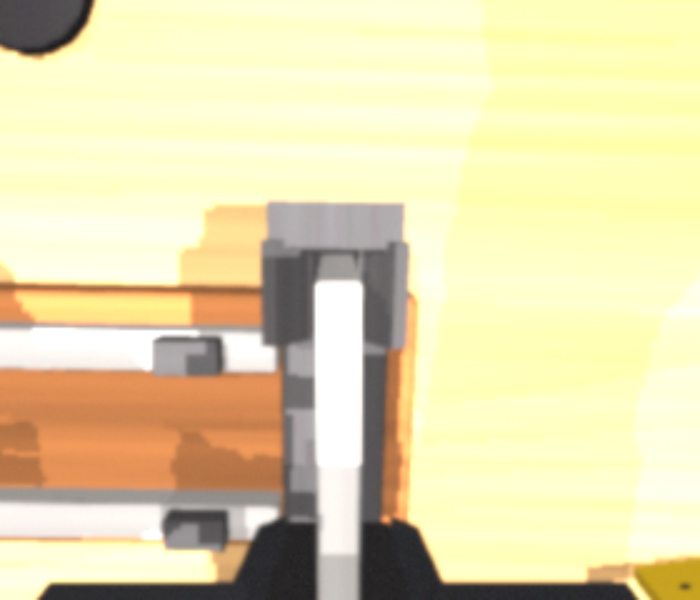

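The plate sits above the slot, about 1 mm off in y and 2 mm short in x. I'll correct that and go down.

Request:
carry_out(rows=[{"dp": [-0.002,0.001,0],"angular": [0,0,0],"hand": 0},{"dp": [0,0,0.02],"angular": [0,0,0],"hand": 0},{"dp": [0,0,0.02],"angular": [0,0,0],"hand": 0},{"dp": [0,0,0.012],"angular": [0,0,0],"hand": 0},{"dp": [0,0,0.003],"angular": [0,0,0],"hand": 0},{"dp": [0,0,0],"angular": [0,0,0],"hand": 0}])

```text
time: 5.25
ee_pos: [0.5415, 0.0338, 0.0903]
orientation: [3.142, 0.001, -3.112]
contact_force: [0.6, -1.9, -4.0]
finger_gap: 0.0077
gripper_force: 30.0
```

Request:
carry_out(rows=[{"dp": [0.003,0,0],"angular": [0,0,0],"hand": 0},{"dp": [0,0,0.003],"angular": [0,0,0],"hand": 0},{"dp": [0,0,0.002],"angular": [0,0,0],"hand": 0},{"dp": [0,0,0],"angular": [0,0,0],"hand": 0},{"dp": [0,0,0],"angular": [0,0,0],"hand": 0}])

```text
time: 5.88
ee_pos: [0.5398, 0.0337, 0.0857]
orientation: [3.141, 0.004, -3.111]
contact_force: [5.5, -1.0, 5.1]
finger_gap: 0.0079
gripper_force: 30.0
```

Request:
carry_out(rows=[{"dp": [0,0,0.001],"angular": [0,0,0],"hand": 0},{"dp": [0,0,0.001],"angular": [0,0,0],"hand": 0},{"dp": [0,0,0],"angular": [0,0,0],"hand": 0}])

```text
time: 6.25
ee_pos: [0.5408, 0.0338, 0.0841]
orientation: [3.141, 0.006, -3.112]
contact_force: [7.4, -1.7, 5.6]
finger_gap: 0.0079
gripper_force: 30.0
```

Request:
carry_out(rows=[{"dp": [0,0,0],"angular": [0,0,0],"hand": 0.36},{"dp": [0,0,0],"angular": [0,0,0],"hand": 0.36},{"dp": [0,0,0],"angular": [0,0,0],"hand": 0.36},{"dp": [0,0,-0.02],"angular": [0,0,0],"hand": 0.36},{"dp": [0,0,-0.05],"angular": [0,0,0],"hand": 0.36},{"dp": [0,0,-0.05],"angular": [0,0,0],"hand": 0.36},{"dp": [0,0,0],"angular": [0,0,0],"hand": 0.36}])

```text
time: 7.12
ee_pos: [0.54, 0.034, 0.2062]
orientation: [3.141, 0.007, -3.111]
contact_force: [-0.6, 0.6, -0.3]
finger_gap: 0.0313
gripper_force: 0.0
```

Run:
```python
from h import *
s=env.get_state();print(s["time"],s["ee_pos"],s["orientation"],s["finger_gap"],s["contact_force"])
c=calibration("wrist");im,D=capture("wrist");P=cloud(c,D);yy,xx=np.mgrid[:384,:512]
ok=(D>0)&(yy<230)&(P[...,1]>-.01)&(P[...,1]<.07)
t=P[ok&(P[...,2]>.105)&(P[...,2]<.12)&(P[...,0]<.56)];print("plate top",len(t),np.percentile(t,[.5,50,99.5],axis=0))
f=np.polyfit(t[:,0],t[:,1],1);print(np.degrees(np.arctan(f[0])),np.polyval(f,.48))
g=P[ok&(abs(P[...,2]-.0965)<.0035)&(P[...,0]<.51)];print("guide",np.percentile(g,[1,99],axis=0))
c=calibration("top");im,D=capture("top");P=cloud(c,D);yy,xx=np.mgrid[:384,:512]
cv2.imwrite("pics/t2.png",cv2.resize(im[130:290,240:512],(800,470)))
m=(D>0)&(xx>345)&(xx<395)&(yy>175)&(yy<225)&(P[...,2]>.1)&(P[...,2]<.15);q=P[m];r=cv2.minAreaRect((q[:,:2]*1000).astype(np.float32));print("handle",len(q),r,np.median(q,0))
```

```text
7.125 [0.54000323 0.03400076 0.20616503] [ 3.14066062  0.00656313 -3.11131926] 0.03125688384190048 [-0.61759532  0.63009405 -0.34534704]
plate top 880 [[0.476054   0.02699351 0.1096292 ]
 [0.51510592 0.03142537 0.11112197]
 [0.55955676 0.03613756 0.11278921]]
1.4338067608731684 0.030531415474673786
guide [[0.45868187 0.01029173 0.09333732]
 [0.49583318 0.0488381  0.09959521]]
handle 248 ((543.8063354492188, -198.31057739257812), (22.41386604309082, 50.599002838134766), 88.81542205810547) [ 0.54138781 -0.19377921  0.1330065 ]
```

View pics/t2.png

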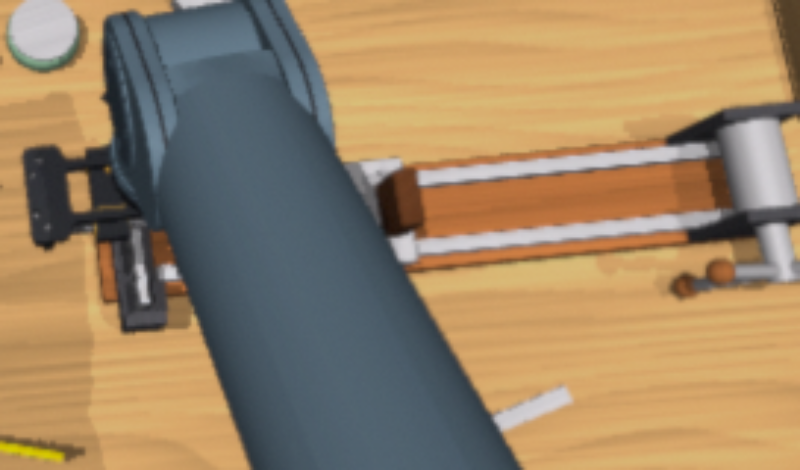

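The plate is seated: its top reads 0.111 against a sill reading of 0.051, with x about +3 mm and y about 1 mm off. The carriage handle is at (0.544,-0.198), so the joint is about 0.10. Next I'll move behind the handle.

Request:
carry_out(rows=[{"dp": [0,-0.057,0],"angular": [0,0,0],"hand": 0},{"dp": [0.001,-0.057,0],"angular": [0,0,0],"hand": 0},{"dp": [0.001,-0.057,0],"angular": [0,0,0],"hand": 0},{"dp": [0.001,-0.057,0],"angular": [0,0,0],"hand": 0},{"dp": [0.001,-0.057,0],"angular": [0,0,0],"hand": 0},{"dp": [0,0,0],"angular": [0,0,0],"hand": 0},{"dp": [0,0,0.04],"angular": [0,0,0],"hand": 0},{"dp": [0,0,0.04],"angular": [0,0,0],"hand": 0},{"dp": [0,0,0.034],"angular": [0,0,0],"hand": 0},{"dp": [0,0,0],"angular": [0,0,0],"hand": 0}])

```text
time: 8.48
ee_pos: [0.5396, -0.2488, 0.0851]
orientation: [3.138, -0.007, -3.11]
contact_force: [0.6, -0.3, 0.7]
finger_gap: 0.0004
gripper_force: 0.0
```

Request:
carry_out(rows=[{"dp": [0,0.012,0],"angular": [0,0,0],"hand": 0},{"dp": [0,0.012,0],"angular": [0,0,0],"hand": 0},{"dp": [0,0.015,0],"angular": [0,0,0],"hand": 0},{"dp": [0,0.015,0],"angular": [0,0,0],"hand": 0},{"dp": [0,0.015,0],"angular": [0,0,0],"hand": 0},{"dp": [0,0.015,0],"angular": [0,0,0],"hand": 0},{"dp": [0,0.012,0],"angular": [0,0,0],"hand": 0},{"dp": [0,0.008,0],"angular": [0,0,0],"hand": 0}])

```text
time: 9.48
ee_pos: [0.5392, -0.1463, 0.0886]
orientation: [3.141, -0.0, -3.111]
contact_force: [2.6, -2.8, 0.4]
finger_gap: 0.0
gripper_force: 1.5
```

Request:
carry_out(rows=[{"dp": [0,0.006,0],"angular": [0,0,0],"hand": 0},{"dp": [0,0.006,0],"angular": [0,0,0],"hand": 0},{"dp": [0,0.004,0],"angular": [0,0,0],"hand": 0},{"dp": [0,0,0],"angular": [0,0,0],"hand": 0}])

```text
time: 9.98
ee_pos: [0.5382, -0.1306, 0.0885]
orientation: [3.141, -0.001, -3.111]
contact_force: [-0.8, -0.4, 0.1]
finger_gap: 0.0003
gripper_force: 0.0
```

Request:
carry_out(rows=[{"dp": [0,0.003,0],"angular": [0,0,0],"hand": 0},{"dp": [0,0.003,0],"angular": [0,0,0],"hand": 0},{"dp": [0,0.003,0],"angular": [0,0,0],"hand": 0}])

```text
time: 10.35
ee_pos: [0.538, -0.1225, 0.0885]
orientation: [-3.141, -0.001, -3.112]
contact_force: [-0.3, -9.3, -1.8]
finger_gap: 0.0005
gripper_force: 5.7
```

Request:
carry_out(rows=[{"dp": [0,0.002,0],"angular": [0,0,0],"hand": 0},{"dp": [0,0.002,0],"angular": [0,0,0],"hand": 0},{"dp": [0,0,0],"angular": [0,0,0],"hand": 0}])

```text
time: 10.72
ee_pos: [0.538, -0.1226, 0.0886]
orientation: [-3.137, 0.0, -3.115]
contact_force: [1.8, -13.2, -5.4]
finger_gap: 0.0002
gripper_force: 6.1
```

It has stopped moving and the force has risen, so the carriage is at its stop. I'll back off, lift and check.

Request:
carry_out(rows=[{"dp": [0,0,0],"angular": [0,0,0],"hand": 0},{"dp": [0,-0.02,0],"angular": [0,0,0],"hand": 0},{"dp": [0,-0.03,0],"angular": [0,0,0],"hand": 0},{"dp": [0,0,-0.05],"angular": [0,0,0],"hand": 0},{"dp": [0,0,-0.06],"angular": [0,0,0],"hand": 0},{"dp": [0,0,-0.04],"angular": [0,0,0],"hand": 0},{"dp": [0,0.06,0],"angular": [0,0,0],"hand": 0},{"dp": [0,0.06,0],"angular": [0,0,0],"hand": 0},{"dp": [0,0,0],"angular": [0,0,0],"hand": 0}])

```text
time: 11.85
ee_pos: [0.5361, -0.0422, 0.2388]
orientation: [3.138, -0.0, -3.102]
contact_force: [-0.3, -0.8, -0.4]
finger_gap: 0.0005
gripper_force: 0.0
```

Run:
```python
from h import *
s=env.get_state();print(s["time"],s["ee_pos"],s["contact_force"])
c=calibration("wrist");im,D=capture("wrist");P=cloud(c,D);yy,xx=np.mgrid[:384,:512]
cv2.imwrite("pics/w5.png",im)
ok=(D>0)&(yy<240)
t=P[ok&(P[...,1]>.01)&(P[...,1]<.06)&(P[...,2]>.105)&(P[...,2]<.12)];print("plate",len(t),np.percentile(t,[.5,50,99.5],axis=0))
h=P[ok&(P[...,1]<-.05)&(P[...,1]>-.2)&(P[...,2]>.125)&(P[...,2]<.14)];print("handle",len(h),np.percentile(h,[.5,50,99.5],axis=0) if len(h) else 0)
```

```text
11.85 [ 0.53612978 -0.04218037  0.23878179] [-0.28964125 -0.7923003  -0.35310288]
plate 1095 [[0.47591433 0.02633534 0.1050449 ]
 [0.53069591 0.03080118 0.1110119 ]
 [0.59671791 0.03657053 0.11288919]]
handle 1272 [[ 0.51726253 -0.10606165  0.12535496]
 [ 0.53973241 -0.094388    0.13478673]
 [ 0.56592157 -0.08428363  0.13670077]]
```

View pics/w5.png

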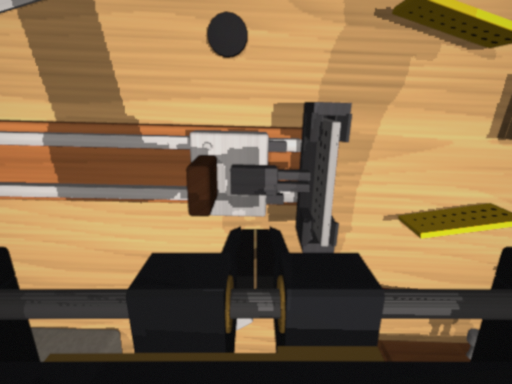

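The plate stands in the slot at (325,180). The grip at (203,185) is 126 mm from the plate, so the carriage is home.

```bash
python3 -c "
from h import *
print(job.sign_off())"
```

```text
the job is handed in; nothing more can be done
None
```

The drawplate is seated upright on the sill of the holder slot, about 3 mm off centre along it, and the tong carriage is home against its stop. The gripper is clear of everything, and I handed the job in at about 12 s; the sign-off gave no verdict. I didn't re-measure the scraper or the other items at the end, but nothing I did should have touched them.

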